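# Pulse the spice grinder with its bayonet lid

## Robot

A 6-joint arm with a two-finger parallel gripper is mounted at the origin on a cart in front of the work surface, level with it; the furniture and walls round the work are solid. World frame = base frame: x ahead of the robot, y to its left, z up, the work surface at z = 0. Lengths are in m, angles in rad, forces in N, time in s.
With the tool pointing down it reaches from about 0.35 to 0.975 m from the base axis. Payload 4.9 kg.
Tool frame: the origin (TCP) lies at the very end of the fingers, on their centre line; the grasp point (between the pads) lies 19 mm behind it; z points along the fingers, y is the line along which they close (so a half turn about z gives the same grasp; the last joint's range is limited). The gripper opens to 85 mm and grips with 20 to 120 N. Pads are 22 mm wide; open, the fingers measure 114 mm over their backs; the gripper's body (76 mm by 85 mm) begins 54 mm behind the grasp point. The pads swing forward as they close: fully open they stand 13 mm farther back than shut.
Start: joints at [-1.343, 0.053, 1.613, -0, 1.476, -0.119], TCP at [0.212, -0.588, 0.231] pointing down, gripper open.
Joint ranges: [-3.01, 3.01], [-1.01, 2.22], [0.06, 2.58], [-1.02, 4.17], [0.09, 2.62], [-3.14, 3.14]. Speed limits (rad/s): [2.57, 2.57, 3.14, 3.14, 3.14, 3.14].

## Interface

Orientations are given as [roll, pitch, yaw] about the fixed x, y, z axes, in that order (R = Rz(yaw) Ry(pitch) Rx(roll)).
In Python, from workcell import r, vision, job gives the robot as it stands.
- The arm moves only by the shell command python3 -m creep 'ROWS' [FORCE]. ROWS is text: rows parted by semicolons, each of 5 numbers parted by spaces: the opening, from -1 (shut) to 1 (fully open), then the shift along the tool's x, y, z in m, then the turn about the tool's z in rad. A call has 1 to 12 rows; each row shifts and turns the commanded pose from where the row before left it, along the tool's axes as they then stand; what a row does not reach is not made up. A row lasts 1/12 s, in which the tool goes at most 41.7 mm and 7.16 degrees, less where a joint would pass 70% of its speed; a pose out of reach is approached as far as the arm can. A call with a gripper value outside its range is refused whole. The fingers move at their own pace and stop on an object; FORCE is the grip in N (left out, the last holds). Time passes only in rows, so rows that do not move let the fingers close. It gives the time, the measured TCP pose, the force, the opening and the grip force at its end, in the units of the state.
- r.read_state(): the state, without advancing time (a new reading comes with each control period).
- vision.camera(name): name is "scene" or "side" or "wrist"; returns a dict with "pixels" (480x640x3 uint8, red, green, blue), "fx", "fy", "cx", "cy" (pixels), "extrinsics" (4x4, takes a point from world to camera coordinates). Camera axes: x right, y down, z forward; pixel columns grow to the right and rows downward; lengths in m; the calibration is good to about 2 mm. A picture is of the moment at which its call begins. There is no depth.
- job.job_done(): hands the job in; it is judged then, once.
The state is a dict: "time": time; "qpos": joint angles; "joint_vel": joint speeds; "effort": joint torques, N m; "eef_pos": TCP position; "tool_rot": TCP orientation; "ft_force": force on the tool from outside, world axes, zero at the start; "wrist_torque": the same for the moment, N m; "grip_width": opening from 0.0 (shut) to 1.0 (fully open); "grip_force": force on a finger pad.
Only numpy, scipy, OpenCV 4.12 (cv2) and the standard library are available. Lean on these libraries where they do the work, as an engineer would, in place of code of your own. Each camera call takes 0.05 s, during which the arm holds its last target. There are 200 camera calls.

## Task

Put the grinder's loose lid on: lower it with its two lugs into the two notches of the collar until it sits fully down, then twist it clockwise (seen from above) half-way to the lock, so that the grip bar points at the round pulse marks, and never on into the lock click. A spring pushes the lid back, so hold it there: the program finishes while the gripper is still holding the lid at the pulse marks. Leave the fork, the salt cellar and the mug alone.

Things in the scene. Friction and masses are not known exactly. Their poses are not given: they have to be found in the camera images.
- lid_grip (a point): Middle of the black grip bar on the loose grey lid (0.15 kg), 46 mm above the worktop at the start. Bar 66 mm along lid x, 20 mm thick along y, from 22 mm below the point to 12 mm above. Below it a flange 86 mm wide, 6 mm thick (underside 28 mm below the point) and a plug 65 mm wide, tapered at its foot, its underside 46 mm below the point. z up; a half turn makes no difference.
- lug (a point): One of the lid's two lugs (on lid +x; its twin on -x), in line with the bar: 9 mm wide, 8 mm high, at the foot of the plug, reaching 40 mm from the lid's axis. This point is its middle, 35 mm from the axis and 41 mm below the middle of the bar. A small ridge on the flange marks each lug.
- collar (a point): Centre of the collar's top on the fixed spice grinder (white base 117 mm wide, steel collar 104 mm wide, top at 100 mm). Its 6 mm ledge has a 68 mm round opening and two notches 16 mm wide, out to 44 mm from the axis, on collar +x and -x; z up. Seated, the lid's bar lies along collar x (either way round), flange on the ledge, bar middle 28 mm above this point.
- pulse_mark (a point): One of the two pulse marks (the other is opposite): a raised round button, 6 mm wide, on the collar's rim 48 mm from the axis, 0.70 rad clockwise seen from above (negative about z) from the notch at collar +x. Narrow bars mark the notches, broad blocks the lock, 1.40 rad clockwise. Only clockwise is free; past 1.0 rad the lugs ride over sprung balls into the lock.
- pulse_ring (a joint): Sprung switch ring hidden inside the collar, pushed round clockwise by the lid's lugs: 0 at rest, growing clockwise (rad), at most 1.38. The lugs have about 0.1 rad of play before they meet it, so it reads about 0.1 less than the lid's turn, about 0.6 at the pulse marks. Its spring turns the lid back with 0.05 N m at 0, 0.12 N m at the pulse marks.
- fork: Steel table fork lying on the worktop, 193 x 26 x 15 mm, a bystander; origin under its centre, x along its length.
- salt_cellar: Round wooden salt cellar with lid, 70 mm wide and 68 mm high, standing near the oven, a bystander; origin at the centre of its underside.
- mug: White mug with handle, 82 x 112 x 94 mm, a bystander; origin at the centre of its underside.
Not all that is in view belongs to the job. What is shaped like the part that bears lid_grip but blue is not meant.

How it is judged:
On the way, in this order (a step that is already met when the one before it is completed fails the run):
1. the lid is lifted off the worktop (height (world z) of lid_grip above 0.08 m), for 0.1 s.
2. the lid sits fully down in the collar, lugs at the notches, not yet twisted (z of lid_grip in the frame of collar below 0.033 m and horizontal distance between lid_grip and collar below 0.005 m and value of joint pulse_ring below 0.25 rad), for 0.05 s.
At the end, for the whole second after the job is handed in: Lid fully down in the collar (bar middle 25 to 33 mm above its top, within 5 mm of its axis, tilt under 0.07 rad), turned 0.5 to 0.9 rad clockwise from the notches with the ring pushed to 0.35 to 0.9 rad, the fingers still holding it with over 2 N (z of lid_grip in the frame of collar between 0.025 and 0.033 m and horizontal distance between lid_grip and collar below 0.005 m and angle between lid_grip's own z axis and vertical below 0.07 rad and angle between the x axis of lid_grip and the x axis of collar, either way round between 0.5 and 0.9 rad and value of joint pulse_ring between 0.35 and 0.9 rad and contact force between the fingers and lid above 2 N); the arm keeps its last pose, push and grip.
It fails at once if the lid is twisted on into the lock click (value of joint pulse_ring above 1.1 rad).
It fails at once if a bystander (fork, salt cellar or mug) is moved by more than 30 mm (distance of any of fork, salt_cellar, mug from where it was at the start of the episode above 0.03 m).
It also fails if it takes over 42 s, if anything falls off the work surface, if the arm or the gripper's body presses on something with over 40 N, if the wrist force passes 120 N, or if a joint passes its speed limit or range.

## Working session

There is one attempt and no reset: what is moved stays moved. The work goes in short steps, Python scripts to look and compute and a shell command to move; the robot and the scene stay as the last step left them, time stands still between calls to the robot, and variables do not carry over. Pictures are saved under pics/ and viewed, at most 10 in all, crops included, and the job is handed in when it is done.

```bash
mkdir -p pics; ls; cat > h.py <<'E'
import numpy as np, cv2
from workcell import r, vision, job
def cam(n):
    c=vision.camera(n); return c
def save(n,f):
    c=cam(n); cv2.imwrite(f,cv2.cvtColor(np.asarray(c["pixels"]),cv2.COLOR_RGB2BGR)); return c
def ray(c,u,v):
    E=np.array(c["extrinsics"]);R,t=E[:3,:3],E[:3,3]
    d=R.T@np.array([(u-c["cx"])/c["fx"],(v-c["cy"])/c["fy"],1]);return -R.T@t,d
def onz(c,u,v,z):
    o,d=ray(c,u,v);return o+d*(z-o[2])/d[2]
def proj(c,p):
    E=np.array(c["extrinsics"]);q=E[:3,:3]@np.array(p)+E[:3,3];return q[0]/q[2]*c["fx"]+c["cx"],q[1]/q[2]*c["fy"]+c["cy"]
E
python3 - <<'E'
from h import *
a=save("scene","pics/scene.png");b=save("side","pics/side.png")
for c in(a,b):print(c["fx"],np.round(c["extrinsics"],3))
print(r.read_state())
E
```

```text
pics
503.5811164672498 [[-0.704 -0.71   0.011  0.324]
 [-0.329  0.313 -0.891  0.301]
 [ 0.629 -0.631 -0.454  0.764]
 [ 0.     0.     0.     1.   ]]
525.906433655161 [[ 0.479 -0.878  0.    -0.35 ]
 [-0.776 -0.423 -0.468  0.431]
 [ 0.412  0.224 -0.883  1.157]
 [ 0.     0.     0.     1.   ]]
{'time': 0.1, 'qpos': array([-1.34299485e+00,  5.32995610e-02,  1.61418101e+00, -7.67332442e-06,
        1.47600247e+00, -1.19001091e-01]), 'joint_vel': array([ 2.89018009e-04, -1.73416126e-03, -3.47562407e-03, -5.89402074e-05,
       -2.03636567e-03, -3.25456369e-03]), 'effort': array([ 6.79184141e-04, -3.94900560e+01, -3.71363103e+01, -4.64076061e-05,
        3.96601405e-03,  7.17970238e-06]), 'eef_pos': array([ 0.21229977, -0.58722699,  0.23016603]), 'tool_rot': array([-3.13971473e+00, -2.16844009e-04,  3.46803095e-01]), 'ft_force': array([-0.0734633 , -0.16928203, -0.18442189]), 'wrist_torque': array([ 0.02631872,  0.02446846, -0.01798364]), 'grip_force': 0.0, 'grip_width': 1.001771290313649}
```

View pics/scene.png

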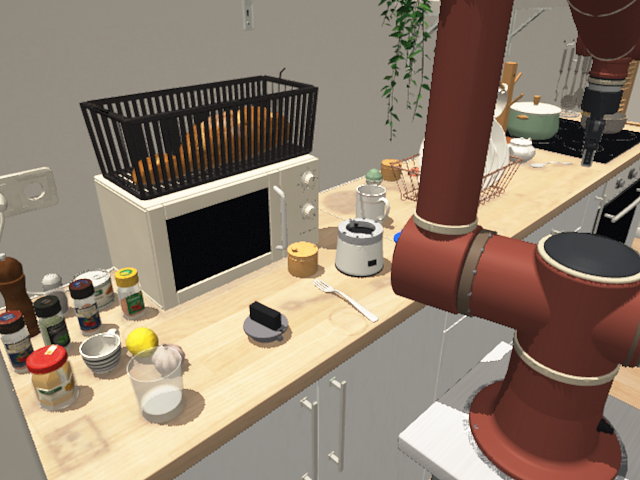

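View pics/side.png

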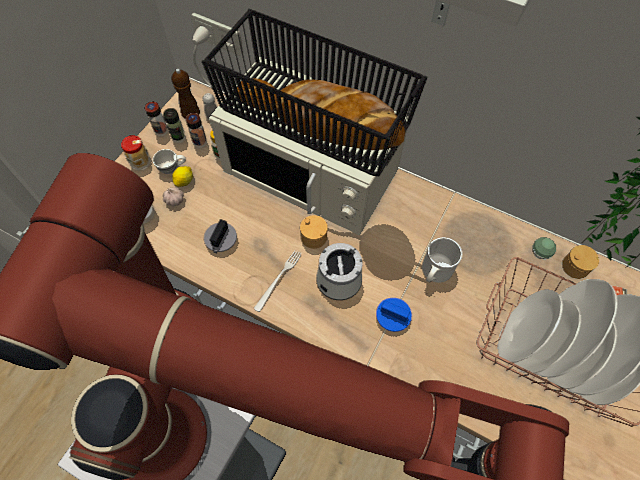

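Scene and side both show the grey lid with its black bar (scene (265,322), side (221,236)). The blue look-alike is at side (394,315), and the grinder collar is at side (341,260). The fork, cellar and mug are at side (278,280), (314,231) and (441,260). The grey lid is the one meant, since the blue one is excluded by colour. I'll confirm with an enlarged crop.

```bash
python3 - <<'E'
from h import *
im=cv2.imread("pics/side.png")
A=cv2.resize(im[210:260,190:250],None,fx=6.6,fy=6.6,interpolation=cv2.INTER_CUBIC)
B=cv2.resize(im[235:305,310:372],None,fx=6.4,fy=6.4,interpolation=cv2.INTER_CUBIC)
h=max(A.shape[0],B.shape[0]);P=np.zeros((h,A.shape[1]+B.shape[1],3),np.uint8)
P[:A.shape[0],:A.shape[1]]=A;P[:B.shape[0],A.shape[1]:]=B;cv2.imwrite("pics/crop.png",P);print(A.shape,B.shape)
c=cam("side")
print("lid", onz(c,221,234,.058),onz(c,221,239,.02)); print("collar",onz(c,341,259,.1))
m=((im.max(2)<50)*255).astype(np.uint8);m[:210]=0;m[260:]=0;m[:,:200]=0;m[:,240:]=0
print(cv2.minAreaRect(np.argwhere(m>0)[:,::-1].astype(np.float32)))
o=cv2.minAreaRect(np.argwhere(m>0)[:,::-1].astype(np.float32))
for p in cv2.boxPoints(o):print(p,onz(c,*p,.058))
E
```

```text
(330, 396, 3) (448, 397, 3)
lid [0.47079228 0.13684045 0.058     ] [0.47289747 0.14560207 0.02      ]
collar [ 0.53461424 -0.17007067  0.1       ]
((217.45050048828125, 235.789794921875), (10.87090015411377, 32.347557067871094), 24.623563766479492)
[205.77045 248.2281 ] [0.4187487  0.14774948 0.058     ]
[219.2482  218.82207] [0.50586103 0.16544583 0.058     ]
[229.13055 223.35149] [0.50673871 0.13580292 0.058     ]
[215.6528  252.75752] [0.41999343 0.11905583 0.058     ]
```

View pics/crop.png

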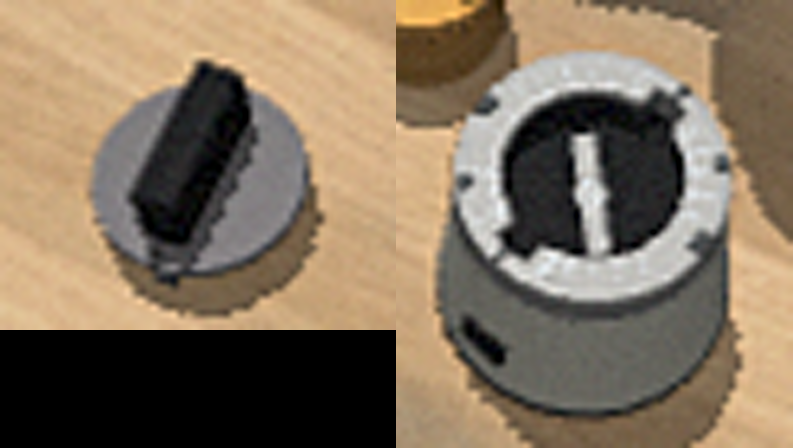

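The crop confirms the grey lid: black bar along crop (225,75)–(160,205), no blue. On the collar the notches are at crop (665,105) and (520,240), and the rim marks are visible.

```bash
python3 - <<'E'
from h import *
c=cam("side")
A=lambda x,y:(190+x/6.6,210+y/6.6)
B=lambda x,y:(310+(x-396)/6.4,235+y/6.4)
def line(n,p,q,z):
    p,q=onz(c,*p,z),onz(c,*q,z);d=q-p;print(n,(p+q)/2,np.linalg.norm(d),np.arctan2(d[1],d[0]))
line("bar",A(160,205),A(225,75),.058)
line("notch",B(522,238),B(664,107),.1)
for p in [(487,103),(464,181),(503,252),(684,93),(722,163),(702,242)]:
    q=onz(c,*B(*p),.1);print(p,q)
p,q=onz(c,*B(522,238),.1),onz(c,*B(664,107),.1);m=(p+q)/2
for p in [(487,103),(464,181),(503,252),(684,93),(722,163),(702,242)]:
    q=onz(c,*B(*p),.1)-m;print(np.hypot(*q[:2]),np.arctan2(q[1],q[0]))
s=r.read_state();print(s["eef_pos"],s["time"])
w=save("wrist","pics/w0.png");E=np.array(w["extrinsics"]);print(w["fx"],-E[:3,:3].T@E[:3,3],E)
E
```

```text
bar [0.47561681 0.14544409 0.058     ] 0.06055506750005983 0.16304875334742036
notch [ 0.52781762 -0.17331014  0.1       ] 0.07607001726252356 -0.28519890546864474
(487, 103) [ 0.53407917 -0.12504581  0.1       ]
(464, 181) [ 0.50150009 -0.13289718  0.1       ]
(503, 252) [ 0.48302036 -0.15914334  0.1       ]
(684, 93) [ 0.57316081 -0.18793941  0.1       ]
(722, 163) [ 0.55383479 -0.21343028  0.1       ]
(702, 242) [ 0.52148439 -0.22130212  0.1       ]
0.04866880377233126 1.4417825866585465
0.04822676011712666 2.148025376662814
0.0469839673439707 2.8353019142686993
0.047644723755525684 -0.31209068935979
0.047817551410361446 -0.9954894369931893
0.04840805766261301 -1.7020026141146745
[ 0.21234406 -0.5874053   0.23051047] 0.2
397.58603184107324 [ 0.27849817 -0.5639176   0.37186559] [[ 0.33895467 -0.94080061 -0.00198792 -0.62419303]
 [-0.90350487 -0.32610525  0.27809049 -0.03568433]
 [-0.26227598 -0.09246397 -0.96055282  0.37809786]
 [ 0.          0.          0.          1.        ]]
```

```bash
for i in 1 2; do :; done; python3 -m creep '1 .0207 -.025 0 0;1 .0207 -.025 0 0;1 .0207 -.025 0 0;1 .0207 -.025 0 0;1 .0207 -.025 0 0;1 .0207 -.025 0 0;1 .0207 -.025 0 0;1 .0207 -.025 0 0;1 .0207 -.025 0 0;1 .0207 -.025 0 0;1 .0207 -.025 0 0;1 .0207 -.025 0 0' 40
python3 -m creep '1 .0207 -.025 0 0;1 .0207 -.025 0 0;1 .0207 -.025 0 0;1 .0207 -.025 0 0;1 .0207 -.025 0 0;1 .0207 -.025 0 0;1 .0207 -.025 0 0;1 .0207 -.025 0 0;1 .0207 -.025 0 0;1 .0207 -.025 0 0;1 .0207 -.025 0 .09;1 .0207 -.025 0 .09'
python3 - <<'E'
from h import *
w=save("wrist","pics/w1.png");s=r.read_state();print(s["eef_pos"],s["tool_rot"],s["time"]);print(proj(w,[.4756,.1454,.058]))
E
```

```text
time: 1.25
eef_pos: [0.3442, -0.2197, 0.2314]
tool_rot: [3.141, -0.0, 0.346]
ft_force: [-0.0, 0.4, -0.4]
grip_width: 1.004
grip_force: 0.0
time: 2.25
eef_pos: [0.4784, 0.1462, 0.2313]
tool_rot: [3.142, -0.0, 0.163]
ft_force: [-0.6, -0.4, 0.3]
grip_width: 1.002
grip_force: 0.0
[0.47996129 0.14997287 0.23115203] [-3.13787308e+00 -1.83146886e-03  1.62396900e-01] 2.3
(np.float64(319.23547380567237), np.float64(217.1083491646381))
```

View pics/w1.png

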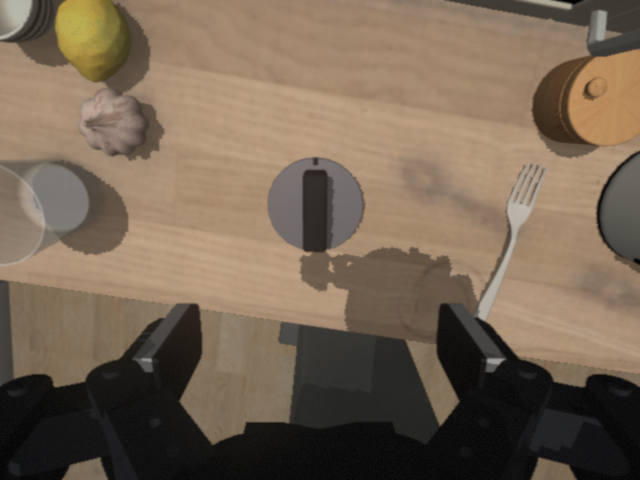

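The lid is at wrist (315,204), its bar vertical in the image (so aligned with tool x), ridge at (315,160). The fork and cellar are off to the right. I'll refine the lid position from the flange ellipse.

```bash
python3 - <<'E'
from h import *
w=save("wrist","pics/w2.png");im=cv2.imread("pics/w2.png");s=r.read_state()
hsv=cv2.cvtColor(im,cv2.COLOR_BGR2HSV)
m=((hsv[...,1]<70)&(hsv[...,2]<160)).astype(np.uint8)*255
m[:130]=0;m[246:]=0;m[:,:250]=0;m[:,380:]=0
m=cv2.morphologyEx(m,cv2.MORPH_OPEN,np.ones((9,9)))
k=max(cv2.findContours(m,0,2)[0],key=cv2.contourArea);e=cv2.fitEllipse(cv2.convexHull(k));print(e)
P=onz(w,*e[0],.024);print(P)
b=((im.max(2)<60)*255).astype(np.uint8);b[:165]=0;b[255:]=0;b[:,:285]=0;b[:,345:]=0
b=cv2.morphologyEx(b,cv2.MORPH_OPEN,np.ones((7,7)));ro=cv2.minAreaRect(np.argwhere(b>0)[:,::-1].astype(np.float32));print(ro)
ys=np.argwhere(b>0);
L=[];
for v in range(180,230,5):
    x=np.where(b[v])[0];L.append(onz(w,x.mean(),v,.058)[:2])
L=np.array(L);d=L[0]-L[-1];print(L[0],L[-1],np.arctan2(d[1],d[0]))
yaw=s["tool_rot"][2];D=P-s["eef_pos"];print(s["eef_pos"],s["tool_rot"],"tool dx dy",D[0]*np.cos(yaw)+D[1]*np.sin(yaw),D[0]*np.sin(yaw)-D[1]*np.cos(yaw))
E
```

```text
((319.7147521972656, 206.80653381347656), (93.94786834716797, 95.75105285644531), 87.7556381225586)
[0.47897034 0.14984584 0.024     ]
((320.5, 213.0), (80.0, 23.0), 90.0)
[0.50717921 0.15374927] [0.47095735 0.14822356] 0.15138468591394902
[0.47902514 0.1474921  0.2309956 ] [-3.14048791e+00  2.97810313e-04  1.69848523e-01] tool dx dy 0.0003438444776800518 -0.0023291304557511365
```

```bash
python3 -m creep '1 0 -.002 .03 0;1 0 0 .03 0;1 0 0 .03 0;1 0 0 .03 0;1 0 0 .03 0;1 0 0 .025 0;1 0 0 .015 0;1 0 0 .010 0;1 0 0 0 0' 60
python3 -m creep '-1 0 0 0 0;-1 0 0 0 0;-1 0 0 0 0;-1 0 0 0 0;-1 0 0 0 0;-1 0 0 0 0;-1 0 0 0 0;-1 0 0 0 0'
```

```text
time: 3.1
eef_pos: [0.4761, 0.1455, 0.0289]
tool_rot: [3.142, 0.005, 0.167]
ft_force: [-0.3, 0.5, 0.1]
grip_width: 1.003
grip_force: 0.0
time: 3.77
eef_pos: [0.479, 0.1464, 0.0324]
tool_rot: [-3.142, -0.002, 0.167]
ft_force: [-0.9, 0.3, 5.5]
grip_width: 0.222
grip_force: 59.8
```

```bash
python3 -m creep '-1 0 0 -.01 0;-1 0 0 -.02 0;-1 0 0 -.025 0;-1 0 0 -.025 0;-1 0 0 -.025 0;-1 0 0 -.025 0;-1 0 0 -.02 0;-1 0 0 -.01 0;-1 0 0 0 0;-1 0 0 0 0'
python3 - <<'E'
from h import *
s=r.read_state();yaw=s["tool_rot"][2];D=np.array([.5278,-.1733,0])-s["eef_pos"];print(s["eef_pos"],s["tool_rot"],s["grip_width"],s["grip_force"],s["ft_force"],"tool dx dy",D[0]*np.cos(yaw)+D[1]*np.sin(yaw),D[0]*np.sin(yaw)-D[1]*np.cos(yaw))
w=save("wrist","pics/w3.png")
E
```

```text
time: 4.6
eef_pos: [0.4777, 0.1462, 0.1908]
tool_rot: [-3.142, 0.001, 0.167]
ft_force: [-0.3, -0.9, -2.5]
grip_width: 0.223
grip_force: 59.1
[0.47773926 0.14616402 0.19079991] [-3.14159193e+00  5.34757093e-04  1.66796483e-01] 0.22295396529705183 59.10401165485382 [-0.27177031 -0.93704629 -2.51024189] tool dx dy -0.003672759503698282 0.323341690101634
```

View pics/w3.png

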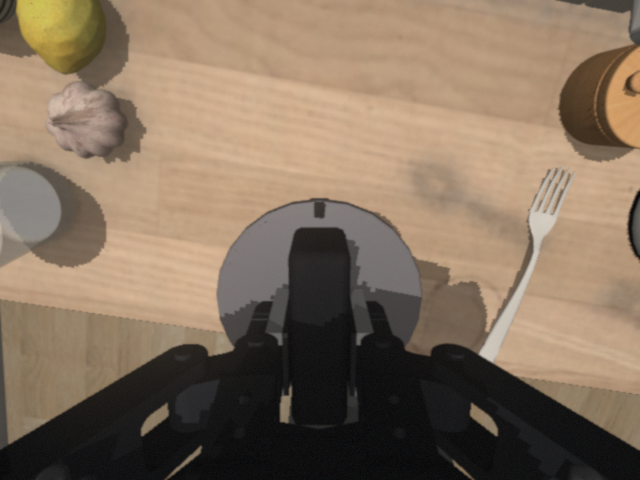

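The lid is held centred between the pads: bar at (319,325), ridge at (320,209). Next I stop about 11 cm short of the collar with the yaw already set, to look at it with the wrist camera.

```bash
python3 -m creep '-1 -.0085 .0228 0 0;-1 -.0085 .0228 0 0;-1 -.0085 .0228 0 0;-1 -.0085 .0228 0 0;-1 -.0085 .0228 0 0;-1 -.0085 .0228 0 0;-1 -.0085 .0228 0 0;-1 -.0085 .0228 0 0;-1 -.0085 .0228 0 0;-1 -.0085 .0228 0 0;-1 -.0085 .0228 0 0;-1 -.0085 .0228 0 0'
python3 -m creep '-1 0 0 0 .08;-1 0 0 0 .08;-1 0 0 0 .08;-1 0 0 0 .08;-1 0 0 0 .08;-1 0 0 0 .07;-1 0 0 0 0;-1 0 0 0 0'
python3 - <<'E'
from h import *
w=save("wrist","pics/w4.png");s=r.read_state();print(s["eef_pos"],s["tool_rot"],s["grip_width"],proj(w,[.5278,-.1733,.1]))
im=cv2.imread("pics/w4.png");cv2.imwrite("pics/w4c.png",im)
E
```

```text
time: 5.65
eef_pos: [0.4213, -0.141, 0.1888]
tool_rot: [-3.139, 0.003, 0.167]
ft_force: [0.4, -0.7, -2.0]
grip_width: 0.22
grip_force: 59.1
time: 6.32
eef_pos: [0.422, -0.1401, 0.1894]
tool_rot: [-3.141, 0.003, -0.301]
ft_force: [-0.3, 0.7, -1.1]
grip_width: 0.223
grip_force: 59.3
[ 0.42221194 -0.1401493   0.18975228] [-3.14110417e+00  2.74171365e-03 -3.01539733e-01] 0.22071261659457972 (np.float64(319.039262690451), np.float64(42.69695991662678))
```

View pics/w4.png

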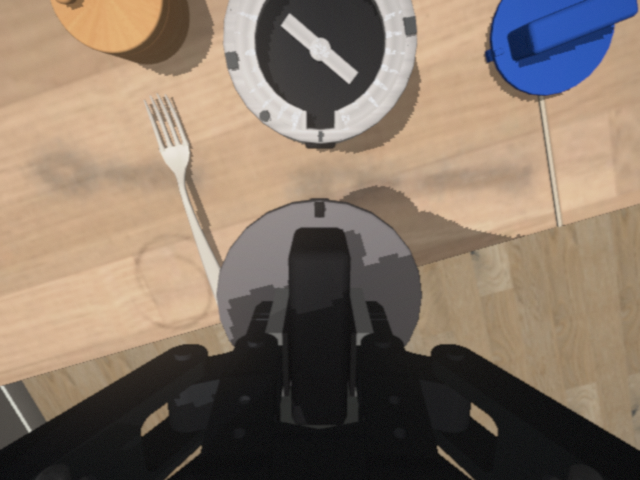

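The collar's notch and narrow mark are at (320,120)/(320,138), in line with the lid ridge at (320,209). The rim spans 225–417, so it is laterally aligned. Only the forward distance still needs a circle fit.

```bash
python3 - <<'E'
from h import *
from scipy.optimize import least_squares
w=cam("wrist");s=r.read_state();im=cv2.imread("pics/w4.png");hsv=cv2.cvtColor(im,cv2.COLOR_BGR2HSV)
yaw=s["tool_rot"][2];T=s["eef_pos"];print(T,yaw)
def tool(P):
    D=P-T;return [D[0]*np.cos(yaw)+D[1]*np.sin(yaw),D[0]*np.sin(yaw)-D[1]*np.cos(yaw)]
def circ(uv,z,R):
    Q=np.array([tool(onz(w,u,v,z)) for u,v in uv])
    f=least_squares(lambda p:np.hypot(*(Q-p[:2]).T)-p[2],[*Q.mean(0),R],loss="soft_l1",f_scale=.001)
    g=least_squares(lambda p:np.hypot(*(Q-p).T)-R,Q.mean(0),loss="soft_l1",f_scale=.001)
    print(len(Q),np.round(f.x*1000,1),np.round(g.x*1000,1),np.median(abs(f.fun))*1000)
# opening: first dark->bright going outwards from the centre
g=hsv[...,2];sat=hsv[...,1]
def edge(c,angs,r0,r1,test,rev=False):
    o=[]
    for a in angs:
        rr=np.arange(r0,r1,.5)
        if rev: rr=rr[::-1]
        for q in rr:
            u,v=c[0]+q*np.cos(a),c[1]+q*np.sin(a)
            if not(0<=u<639 and 1<=v<479):continue
            if test(int(round(v)),int(round(u))):o.append((u,v));break
    return o
A=np.radians(np.r_[-20:70:3,110:200:3])
circ(edge((320,44),A,52,80,lambda v,u:g[v,u]>130),.1,.034)
A=np.radians(np.r_[-20:200:3])
circ(edge((320,44),A,75,110,lambda v,u:g[v,u]>150 and sat[v,u]<40,True),.1,.052)
A=np.radians(np.r_[-165:-98:3,-82:-15:3])
E=edge((320,295),A,70,115,lambda v,u:sat[v,u]<60 and g[v,u]>60,True);circ(E,T[2]-.0065,.043)
E
```

```text
[ 0.42240613 -0.14024318  0.19015095] -0.3018503396093013
60 [110.6   0.6  34.5] [109.9   0.6] 0.16694070199534464
74 [110.4   0.6  50.6] [112.1   0.6] 0.1962486402140931
46 [ 0.9 -0.  41.6] [-0.7 -0.2] 0.2337274230814028
```

```bash
python3 -m creep '-1 .01 .0006 0 0;-1 .02 0 0 0;-1 .02 0 0 0;-1 .02 0 0 0;-1 .02 0 0 0;-1 .015 0 0 0;-1 .0053 0 0 0;-1 0 0 .02 0;-1 0 0 .02 0;-1 0 0 .01 0;-1 0 0 0 0;-1 0 0 0 0'
python3 - <<'E'
from h import *
s=r.read_state();print(s)
save("side","pics/s5.png");im=cv2.imread("pics/s5.png")[195:305,285:405];cv2.imwrite("pics/s5c.png",cv2.resize(im,None,fx=5,fy=5,interpolation=cv2.INTER_CUBIC))
E
```

```text
time: 7.42
eef_pos: [0.5273, -0.1737, 0.1407]
tool_rot: [-3.141, 0.002, -0.303]
ft_force: [-0.2, 0.0, -0.6]
grip_width: 0.221
grip_force: 59.3
{'time': 7.4167, 'qpos': array([-4.52274146e-01, -3.86078568e-02,  1.85988487e+00,  6.14067454e-06,
        1.32214144e+00,  1.42148382e+00]), 'joint_vel': array([ 0.00081901, -0.01883248, -0.03466893, -0.00120419, -0.00504809,
        0.00197535]), 'effort': array([ 4.08570282e-03, -3.29577684e+01, -3.46534073e+01, -7.98077344e-04,
        3.38733767e-02, -2.68980009e-03]), 'eef_pos': array([ 0.52728713, -0.17369309,  0.14069348]), 'tool_rot': array([-3.14131517e+00,  1.80459719e-03, -3.02962904e-01]), 'ft_force': array([-0.20383181,  0.03522071, -0.5632272 ]), 'wrist_torque': array([-0.05080109, -0.06791389, -0.10317514]), 'grip_force': 59.296504855155945, 'grip_width': 0.22085823653402983}
```

View pics/s5c.png

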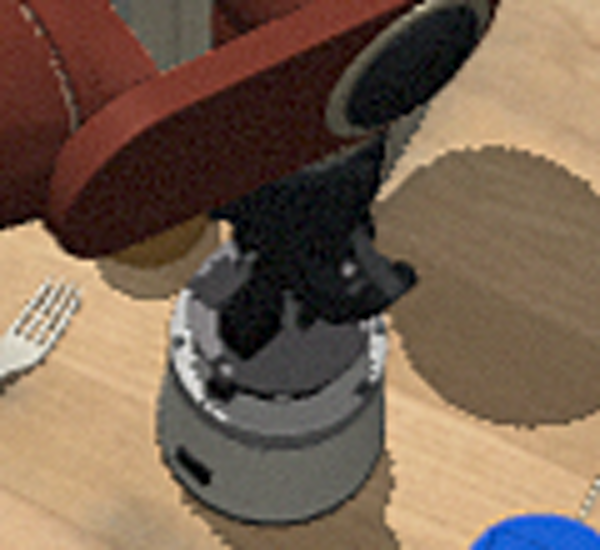

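The lid hangs over the collar, with its near lug ridge at crop (222,378) over the near notch and the arm clear of everything else. I'll lower it gently.

```bash
python3 -m creep '-1 0 0 .004 0;-1 0 0 .004 0;-1 0 0 .004 0;-1 0 0 .003 0;-1 0 0 .003 0;-1 0 0 0 0'; python3 -m creep '-1 0 0 .002 0;-1 0 0 .002 0;-1 0 0 .002 0;-1 0 0 .002 0;-1 0 0 0 0'
```

```text
time: 7.97
eef_pos: [0.5275, -0.1738, 0.1224]
tool_rot: [-3.141, 0.001, -0.303]
ft_force: [-0.1, 1.0, -2.0]
grip_width: 0.219
grip_force: 59.3
time: 8.38
eef_pos: [0.5277, -0.1739, 0.1147]
tool_rot: [-3.141, 0.001, -0.303]
ft_force: [0.1, 0.9, -1.1]
grip_width: 0.221
grip_force: 59.3
```

```bash
python3 -m creep '-1 0 0 .001 0;-1 0 0 .001 0;-1 0 0 0 0;-1 0 0 0 0'; python3 -m creep '-1 0 0 .001 0;-1 0 0 .001 0;-1 0 0 0 0;-1 0 0 0 0'
```

```text
time: 8.72
eef_pos: [0.5282, -0.1741, 0.1144]
tool_rot: [3.141, -0.0, -0.303]
ft_force: [-4.0, 1.1, 6.1]
grip_width: 0.22
grip_force: 60.2
time: 9.05
eef_pos: [0.5282, -0.1741, 0.1144]
tool_rot: [3.141, 0.0, -0.303]
ft_force: [-9.1, 4.4, 15.9]
grip_width: 0.222
grip_force: 61.7
```

Contact came at TCP z = 0.1144, which is exactly the seated height implied by the grasp (0.128 − 0.0136). I'll relieve the side load and then twist.

```bash
python3 -m creep '-1 -.001 0 -.001 0;-1 0 0 0 0;-1 0 0 0 0'; python3 -m creep '-1 0 0 0 .05;-1 0 0 0 .05;-1 0 0 0 .05;-1 0 0 0 .05;-1 0 0 0 .05;-1 0 0 0 0;-1 0 0 0 0'; python3 -c "
from h import *
print(r.read_state()['wrist_torque'])"
```

```text
time: 9.3
eef_pos: [0.5282, -0.1741, 0.1144]
tool_rot: [3.141, -0.003, -0.303]
ft_force: [-1.8, 1.4, 8.4]
grip_width: 0.222
grip_force: 60.6
time: 9.88
eef_pos: [0.5287, -0.1741, 0.1145]
tool_rot: [-3.14, -0.004, -0.553]
ft_force: [-0.4, 2.2, 6.8]
grip_width: 0.225
grip_force: 60.4
[ 0.19422548  0.16928209 -0.06893352]
```

```bash
python3 -m creep '-1 0 0 0 .05;-1 0 0 0 .05;-1 0 0 0 .05;-1 0 0 0 .05;-1 0 0 0 .05;-1 0 0 0 .05;-1 0 0 0 .05;-1 0 0 0 .05;-1 0 0 0 .05;-1 0 0 0 0;-1 0 0 0 0'; python3 - <<'E'
from h import *
print(r.read_state()['wrist_torque'])
a=save("wrist","pics/w6.png");save("side","pics/s6.png")
A=cv2.imread("pics/w6.png")[150:470,120:520];B=cv2.resize(cv2.imread("pics/s6.png")[225:305,305:385],(400,400),interpolation=cv2.INTER_CUBIC)
P=np.zeros((400,800,3),np.uint8);P[:320,:400]=A;P[:,400:]=B;cv2.imwrite("pics/c6.png",P)
E
```

```text
time: 10.8
eef_pos: [0.5288, -0.1744, 0.1144]
tool_rot: [-3.139, -0.004, -1.003]
ft_force: [0.4, 0.9, 5.9]
grip_width: 0.226
grip_force: 60.4
[0.126445   0.12053125 0.0111122 ]
```

View pics/c6.png

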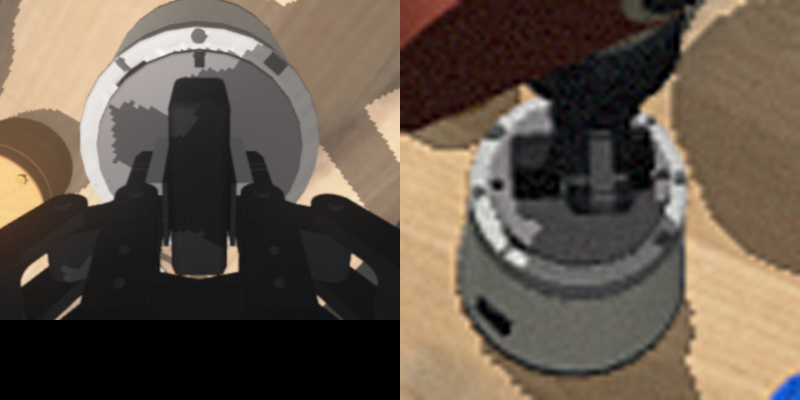

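The lid's ridge at (200,60) points straight at the round pulse mark at (199,36), with the narrow bar to the left and the broad block to the right. The flange sits evenly on the collar and the gripper is still holding at 60 N. I'm handing in.

```bash
python3 -c "
from workcell import job
print(job.job_done())"
```

```text
the job is handed in; nothing more can be done
None
```

I handed the job in with the lid seated in the collar, twisted 0.70 rad clockwise to the pulse marks and still held at about 60 N, after about 11 s of robot time; the judge's result was not shown.

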